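# Stand the fallen canister up against its rack and snap the keeper bar shut

## Robot

A 6-joint arm with a two-finger parallel gripper is mounted at the origin on the work surface. World frame = base frame: x ahead of the robot, y to its left, z up, the work surface at z = 0. Lengths are in m, angles in degrees, forces in N, time in s.
With the tool pointing down it reaches from about 0.35 to 0.875 m from the base axis. Payload 4.2 kg.
Tool frame: the origin (TCP) lies on the front face of the gripper's body, between the roots of the fingers; the fingertips stand 70 mm ahead of it and the grasp point (between the pads) lies 51 mm ahead of it (r.nose_length is the distance from the TCP to the fingertips, in m); z points along the fingers, y is the direction in which the jaws open and shut (so a half turn about z gives the same grasp; the last joint's range is limited). The gripper opens to 87 mm and grips with 3 to 60 N. Pads are 19 mm wide; open, the fingers measure 117 mm over their backs; the gripper's body (75 mm by 190 mm) begins 51 mm behind the grasp point.
Start: joints at [78.988, 22.042, 0.453, 0, -68.411, -14.817], TCP at [0.272, 0.563, 0.292] pointing down, gripper open.
Joint ranges: [-179.83, 179.83], [-69.29, 118.12], [-61.27, 80.66], [-181.25, 117.63], [-171.15, -9.14], [-177.46, 177.46]. Speed limits (degrees/s): [159.86, 159.86, 180, 180, 180, 180].

## Interface

Orientations are given as a 3x3 rotation matrix whose columns are the frame's x, y, z axes.
In Python, from station import telemetry, capture, order, r gives the robot as it stands.
- The arm moves only by the tool drive_tool, never from a script. Its argument "series" is a list of rows, each a list of 4 numbers: the shift along the tool's x, y, z as a fraction of full scale, then the turn about the tool's z as a fraction of full scale. In form: [[dx, dy, dz, turn], ...]. A call has 1 to 10 rows; each row is the pose to reach, as a shift and turn from the pose commanded when the call began, along the tool's axes at that moment; what a row does not reach only later rows make up. Full scale, the value 1, is 0.12 m for a shift and 2 rad for a turn. A row lasts 1/8 s, in which the tool goes at most 62.5 mm and 10.7 degrees, less where a joint would pass 70% of its speed; a pose out of reach is approached as far as the arm can. A call with a number of a shift or a turn outside -1 to 1 is refused whole. A call with a gripper value outside its range is refused whole. "fingers" is the finger opening in mm, from 0 to 87, set as the call begins (left out, the last holds). The fingers move at their own pace and stop on an object; the grip force is fixed at half the most. Time passes only in rows, so rows that repeat a pose let the fingers close. It gives the time, the measured TCP pose, the force and the opening at its end, in the units of the state.
- telemetry.sense(): the state, without advancing time (a new reading comes with each control period).
- capture(name): name is "scene" or "side" or "wrist"; returns a dict with "color" (480x640x3 uint8, blue, green, red), "fx", "fy", "cx", "cy" (pixels), "eye" and "attitude" of the camera in the world; the wrist camera has in their place "mount" (4x4, takes a point from camera to tool coordinates, whose origin is the TCP and whose axes are the flange's). Camera axes: x right, y up, looking along -z (the intrinsics and any distortion apply to the point x, -y, -z); pixel columns grow to the right and rows downward; lengths in m; the calibration is good to about 2 mm. A picture is of the moment at which its call begins: read the wrist's pose just before it. There is no depth.
- order.finish_job(): hands the job in, once; it reports no verdict.
The state is a dict: "time_s": time; "joints": joint angles; "joint_velocities": joint speeds; "effort": joint torques, N m; "tcp_pos": TCP position; "ee_rot": TCP orientation; "wrist_force": force on the tool from outside, world axes, zero at the start; "moment": the same for the moment, N m; "gripper_width": opening from 0.0 (shut) to 1.0 (fully open).
Only numpy, scipy, OpenCV 4.12 (cv2) and the standard library are available. Lean on these libraries where they do the work, as an engineer would, in place of code of your own. Each camera call takes 0.05 s, during which the arm holds its last target. There are 200 camera calls.

## Task

The green fluid canister has fallen over in front of its blue rack on the welding bench. Tip it up onto its foot, using the rack's backstop as the wall, without lifting it clear of the bench, until it stands upright with its broad back against the backstop; then swing the yellow keeper bar down in front of it and press it until its snap hook clicks shut on the steel eye. Leave everything else on the bench where it is.

Things in the scene. Friction and masses are not known exactly. Their poses are not given: they have to be found in the camera images.
- canister: Flat green metal canister, 0.42 to 0.78 kg. Body 100 mm wide (its y), 80 thick (x), 165 tall (z, foot to top); with the bow 192. Origin: centre of the foot's underside. Starts lying on a broad face, foot 8 to 35 mm from the backstop, top away from it. Raised past about 65 degrees it drops onto its foot by itself. The keeper bar passes in front only if its back is within about 15 mm of the backstop
- bow (a point): middle of the canister's carrying bow, on its centre line 187 mm above the foot. The bow is a 10 mm round dark steel bar along the canister's y, 96 mm wide, with a 17 mm gap to the top face. When the canister lies, the bow's underside is 33 mm above the bench: shut fingertips, low and tilted 45 degrees, fit under it from the outer end
- rack: Blue steel rack fixed to the bench. Origin at bench height, middle of the backstop's front face; x points into the backstop, y along it, z up; the bay is at x below 0. Backstop: flat slatted wall, face at x = 0, 160 mm high, y -91 to +91 mm. Hinge post (100 mm high) at x -105, y -125; eye at x -105, y +108; 6 mm thick foot strips lead to both. The canister's centre belongs within y -55 to +45
- eye (a point): the steel eye: middle of a horizontal 8 mm steel bar, along the rack's x, 64 mm above the bench between two thin posts 28 mm apart. The keeper bar's snap hook goes over it from above
- keeper_bar (a joint): angle of the yellow keeper bar (12 x 18 x 288 mm) about its level hinge. 0 = shut: level, pointing to the rack's +y; 1.57 = upright; more leans out beyond the hinge post to -y (starts 1.64 to 1.76, stop 2.05). Friction (0.14 N m) holds it there; pushed below about 1.1 it sinks slowly until its hook lies on the eye at about 0.13. Then 5 to 12 N down on the thumb pad snaps it shut
- thumb_pad (a point): middle of the upper face of the red thumb pad (30 x 40 mm) at the free end of the keeper bar, 268 mm from the hinge; 94 mm above the bench when the bar is shut, about 129 mm when the hook just lies on the eye
- keeper_hinge (a point): the keeper bar's hinge axis (along the rack's x), 85 mm above the bench, at the middle of the bar's thickness
- hook_gate (a joint): angle of the small brass sprung gate of the snap hook under the keeper bar's free end: 0 = gate closed; the eye pushes it up to about 0.8 rad on the way in and it springs back to 0 when the eye is past
- spray_can: bystander: red spray can 66 mm across, 190 mm tall, standing; origin at its foot
- mug: bystander: blue mug 80 mm across, 95 mm tall; origin at its foot
- chipping_hammer: bystander: hammer, black handle, 220 mm long, lying; origin at mid handle on the bench
- wrench: bystander: steel wrench 200 mm long, lying; origin in its middle
- coil_spring: bystander: dark steel coil spring 96 mm across, 113 mm tall, standing; origin at its foot
- magnet_square: bystander: red magnet block 90 x 90 x 20 mm; origin under its centre

How it is judged (in metres and radians):
On the way, in this order (a step that is already met when the one before it is completed fails the run):
1. the canister stands upright with its back against the backstop, keeper bar not yet down (angle between canister's own z axis and vertical below 0.08 rad and height (world z) of canister below 0.008 m and x of canister in the frame of rack between -0.053 and -0.03 m and y of canister in the frame of rack between -0.055 and 0.045 m and angle between the x axis of canister and the x axis of rack, either way round below 0.2 rad and linear speed of canister below 0.02 m/s and value of joint keeper_bar above 0.5 rad), for 0.3 s.
2. the keeper bar is down and its hook has snapped shut on the eye (value of joint keeper_bar below 0.03 rad and value of joint hook_gate below 0.15 rad), for 0.2 s.
At the end, for the whole second after the job is handed in: The canister stands at rest on its foot on the bench (tilt under 0.08 rad), its broad back square to the backstop (within 0.2 rad) and within 13 mm of it, and its centre between y = -55 and +45 mm of the rack; the keeper bar is shut (under 0.03 rad) and the hook's gate has closed (under 0.15 rad) (all of step 2 and angle between canister's own z axis and vertical below 0.08 rad and height (world z) of canister below 0.008 m and x of canister in the frame of rack between -0.053 and -0.03 m and y of canister in the frame of rack between -0.055 and 0.045 m and angle between the x axis of canister and the x axis of rack, either way round below 0.2 rad and linear speed of canister below 0.02 m/s and angular speed of canister below 0.1 rad/s); the robot touches nothing.
It fails at once if the canister's foot is lifted clear of the bench (foot centre over 60 mm) (height (world z) of canister above 0.06 m).
It fails at once if a bystander is moved more than 30 mm (distance of any of spray_can, mug, chipping_hammer, wrench, coil_spring, magnet_square from where it was at the start of the episode above 0.03 m).
It also fails if it takes over 72 s, if anything falls off the work surface, if the arm or the gripper's body presses on something with over 40 N, if the wrist force passes 120 N, or if a joint passes its speed limit or range.

## Working session

There is one attempt and no reset: what is moved stays moved. The work goes in short steps, Python scripts to look and compute and a tool call to move; the robot and the scene stay as the last step left them, time stands still between calls to the robot, and variables do not carry over. Pictures are saved under pics/ and viewed, about 8 in all and at most 12, crops included, and the job is handed in when it is done.

Besides the shell and the picture viewer there is one more tool, called as name([rows], argument=value, ...), one row to a line, values as JSON. drive_tool: Moves the arm, as the interface text tells. Shift numbers are shares of 0.12 m and turn numbers shares of 2 rad, none past 1 either way. Its arguments: {"type":"object","properties":{"series":{"type":"array","items":{"type":"array","items":{"type":"number","minimum":-1,"maximum":1}}},"fingers":{"type":"number"}},"required":["series"]}

```bash
ls; mkdir -p pics
python3 - <<'E'
from station import telemetry, capture, order, r
import cv2, numpy as np
s=telemetry.sense(); print(s)
for n in("scene","side"):
    c=capture(n); cv2.imwrite(f"pics/{n}0.png",c["color"]); print(n,{k:v for k,v in c.items() if k!="color"})
c=capture("wrist"); cv2.imwrite("pics/wrist0.png",c["color"]); print({k:v for k,v in c.items() if k!="color"})
E
```

```text
pics
{'time_s': 0.0, 'joints': array([ 7.89884869e+01,  2.20918212e+01,  3.80185741e-01, -2.88772426e-02,
       -6.84127562e+01, -1.48158189e+01]), 'joint_velocities': array([ 0.06045669, -0.07826343, -0.05272607,  0.05160094, -0.04491178,
        0.04041616]), 'effort': array([-9.93902286e-04, -3.90662169e+01,  1.87403387e+01,  4.21998248e+00,
        1.10319440e-02, -1.91099930e-04]), 'tcp_pos': array([0.27207604, 0.56216898, 0.29115135]), 'ee_rot': array([[ 9.00030071e-01, -4.35826922e-01, -8.74697361e-04],
       [-4.35827787e-01, -9.00027762e-01, -2.04151325e-03],
       [ 1.02494528e-04,  2.21864073e-03, -9.99997534e-01]]), 'wrist_force': array([-0.57823712,  0.49947047,  0.53707539]), 'moment': array([-0.02090882,  0.05913701, -0.01179563]), 'gripper_width': 0.9957511252968415}
scene {'fx': 480.36908490502753, 'fy': 480.36908490502753, 'cx': 325.4169271378983, 'cy': 239.07530577894636, 'eye': array([ 1.17789423, -0.49422206,  0.63628899]), 'attitude': array([[ 0.49543822, -0.49225411,  0.71570026],
       [ 0.86848802,  0.29628352, -0.39742249],
       [-0.01641734,  0.81847539,  0.57430697]])}
side {'fx': 490.7052900177356, 'fy': 490.7052900177356, 'cx': 326.56042582447924, 'cy': 234.80026534397433, 'eye': array([-0.17261325, -0.74892178,  0.68541532]), 'attitude': array([[ 0.6985694 ,  0.39278579, -0.59809708],
       [-0.71546247,  0.37094027, -0.59204456],
       [-0.0106884 ,  0.84150023,  0.54015102]])}
{'fx': 360.1204111816903, 'fy': 360.1204111816903, 'cx': 315.1341290631506, 'cy': 236.66959168694277, 'mount': array([[ 7.69678398e-04,  9.56450183e-01,  2.91894597e-01,
         8.09742361e-02],
       [ 9.99999704e-01, -7.33115550e-04, -2.34638357e-04,
         4.65944388e-04],
       [-1.04274318e-05,  2.91894691e-01, -9.56450464e-01,
        -9.14915860e-02],
       [ 0.00000000e+00,  0.00000000e+00,  0.00000000e+00,
         1.00000000e+00]])}
```

View pics/scene0.png

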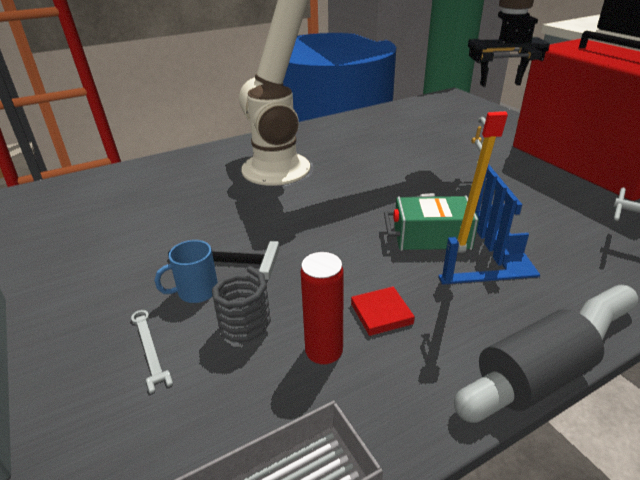

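View pics/side0.png

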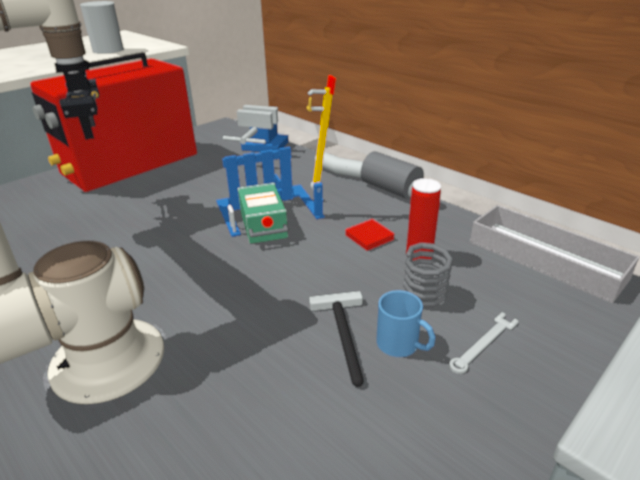

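The rack is near scene pixel (490,230), with the canister lying at (435,222), its red cap away from the backstop, and the bar upright with its pad at (495,124). The side view agrees: canister at (262,212), bar at (322,130).

```bash
cat > h.py <<'E'
from station import telemetry, capture, order, r
import cv2, numpy as np
from scipy.optimize import least_squares
CAM=dict(scene=dict(f=480.369,cx=325.417,cy=239.075,eye=np.array([1.17789423,-0.49422206,0.63628899]),R=np.array([[0.49543822,-0.49225411,0.71570026],[0.86848802,0.29628352,-0.39742249],[-0.01641734,0.81847539,0.57430697]])),
side=dict(f=490.705,cx=326.560,cy=234.800,eye=np.array([-0.17261325,-0.74892178,0.68541532]),R=np.array([[0.6985694,0.39278579,-0.59809708],[-0.71546247,0.37094027,-0.59204456],[-0.0106884,0.84150023,0.54015102]])))
M=np.array([[7.69678e-04,9.5645e-01,2.918946e-01,8.09742e-02],[1,-7.33e-04,-2.346e-04,4.6594e-04],[-1.04e-05,2.918947e-01,-9.564505e-01,-9.14916e-02],[0,0,0,1]])
def addwrist(name,s):  # register wrist cam at state s
    R=s["ee_rot"]; CAM[name]=dict(f=360.12,cx=315.134,cy=236.67,eye=s["tcp_pos"]+R@M[:3,3],R=R@M[:3,:3])
def proj(n,P):
    c=CAM[n]; p=(np.atleast_2d(P)-c["eye"])@c["R"]
    return np.c_[c["cx"]+c["f"]*p[:,0]/-p[:,2], c["cy"]-c["f"]*p[:,1]/-p[:,2]]
def ray(n,u,v):
    c=CAM[n]; d=c["R"]@np.array([(u-c["cx"])/c["f"],-(v-c["cy"])/c["f"],-1]); return c["eye"],d/np.linalg.norm(d)
def onz(n,u,v,z):
    o,d=ray(n,u,v); return o+d*(z-o[2])/d[2]
E
python3 - <<'E'
from h import *
a=cv2.imread("pics/scene0.png")[100:300,380:550]; b=cv2.imread("pics/side0.png")[60:260,200:350]
k=2.4
cv2.imwrite("pics/crop0.png",np.hstack([cv2.resize(x,None,fx=k,fy=k,interpolation=cv2.INTER_CUBIC) for x in(a,b)]))
print(onz("scene",435,222,.05),onz("side",262,212,.05),onz("scene",447,282,0),onz("side",320,215,0),onz("scene",537,273,0.006))
E
```

```text
[0.51554415 0.15306778 0.05      ] [0.49433341 0.14562769 0.05      ] [0.64441509 0.08266081 0.        ] [0.64628638 0.08618977 0.        ] [0.72173011 0.25406288 0.006     ]
```

View pics/crop0.png

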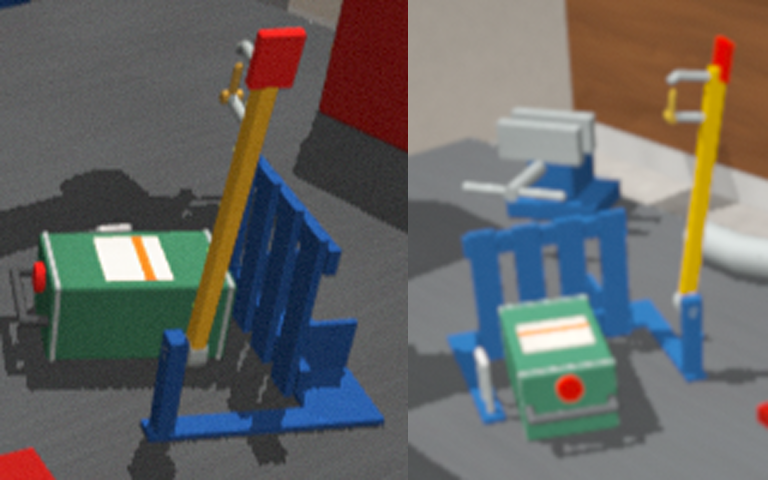

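View pics/wrist0.png

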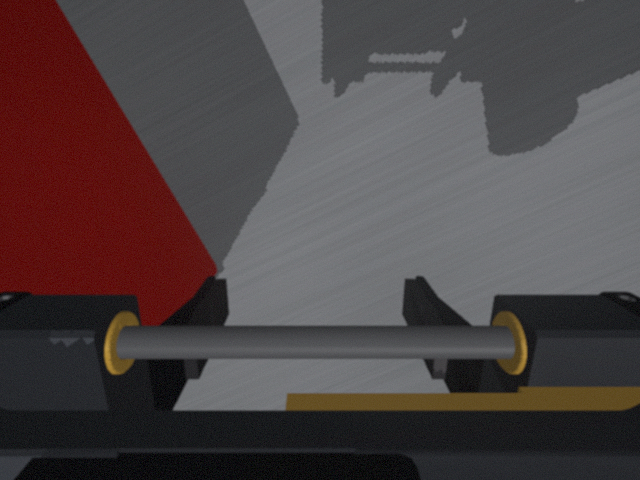

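Scene crop: the lying canister's upper corners are at about (45,232), (208,232), (232,285) and (52,290). The bow is at left near (25,290), hidden in shadow. The backstop's top near end is at (335,250) and the pad centre at (276,58). Side crop: backstop top corners are at (464,237) and (625,211), pad at (723,57), and the white eye post at (485,375). The wrist view shows only bench and fingers. I'll fit the poses from these points.

```bash
cat > fit.py <<'E'
from h import *
S=lambda u,v:("scene",u/2.4+380,v/2.4+100)
D=lambda u,v:("side",(u-408)/2.4+200,v/2.4+60)
def T(p,q): # planar pose (x,y,yaw) to world
    c,s=np.cos(p[2]),np.sin(p[2]); q=np.asarray(q,float); return np.array([p[0]+c*q[0]-s*q[1],p[1]+s*q[0]+c*q[1],q[2]])
rack=[(D(464,237),(0,.091,.16)),(D(625,211),(0,-.091,.16)),(S(328,250),(0,-.091,.16)),(S(260,158),(0,.091,.16)),
 (S(174,335),(-.105,-.125,.1)),(D(691,296),(-.105,-.125,.1)),(D(483,350),(-.105,.108,.066))]
# canister lying: frame origin under foot middle, x towards foot (rack x), top at x=-.165
can=[(S(45,232),(-.165,.05,.08)),(S(208,232),(0,.05,.08)),(S(232,285),(0,-.05,.08)),(S(52,290),(-.165,-.05,.08)),(S(52,357),(-.165,-.05,0)),
 (D(503,310),(0,.05,.08)),(D(590,297),(0,-.05,.08)),(D(522,378),(-.165,.05,.08)),(D(615,365),(-.165,-.05,.08)),(D(530,437),(-.165,.05,0)),(D(617,430),(-.165,-.05,0))]
pad=[S(276,58),D(724,57)]
def padp(p,a): return T(p,(-.105,-.125+.268*np.cos(a)-.009*np.sin(a),.085+.268*np.sin(a)+.009*np.cos(a)))
def res(v):
    o=[proj(m[0],T(v[:3],q))[0]-m[1:] for m,q in rack]+[proj(m[0],T(v[3:6],q))[0]-m[1:] for m,q in can]+[proj(m[0],padp(v[:3],v[6]))[0]-m[1:] for m in pad]
    return np.ravel(o)
f=least_squares(res,[.63,.22,1.14,.56,.22,1.14,1.7],loss="soft_l1")
if __name__=="__main__":
    np.set_printoptions(precision=4,suppress=True)
    v=f.x; print(v, np.degrees(v[[2,5]])); print(res(v).reshape(-1,2).round(1).tolist())
    R=T; c,s=np.cos(v[2]),np.sin(v[2]); d=v[3:5]-v[:2]; print("can foot in rack",c*d[0]+s*d[1],-s*d[0]+c*d[1])
    print("bow",T(v[3:6],(-.187,0,.038)))
E
python3 fit.py
```

```text
[0.5867 0.2509 1.0918 0.5483 0.2287 1.0373 1.7009] [62.5528 59.4314]
[[3.4, -3.1], [2.5, -1.3], [0.0, -1.6], [-1.6, -5.1], [9.9, 0.9], [-1.5, -2.9], [-0.6, -0.1], [-3.2, 0.2], [1.2, -0.3], [2.0, 1.4], [-1.2, -0.3], [-3.9, 2.1], [-1.0, -2.0], [-0.7, -1.3], [-1.1, -0.5], [0.6, -0.8], [-1.3, 2.3], [1.5, -0.8], [-1.2, 0.8], [-0.2, 1.0]]
can foot in rack -0.037381038920770555 0.023893756869599644
bow [0.4532 0.0677 0.038 ]
```

drive_tool([
  [0.4,0.38,0,0],
  [0.79,0.76,0,0],
  [0.79,0.76,0,0],
  [0.79,0.76,0,0],
], fingers=60)

```text
time_s: 0.65
tcp_pos: [0.3181, 0.4391, 0.2925]
ee_rot: [[0.9, -0.436, 0.0], [-0.436, -0.9, 0.001], [-0.0, -0.001, -1.0]]
wrist_force: [0.2, -0.2, -1.1]
gripper_width: 0.71
```

drive_tool([
  [0.4,0.38,0,0],
  [0.79,0.76,0,0],
  [0.79,0.76,0,0],
  [0.79,0.76,0,0],
])

```text
time_s: 1.15
tcp_pos: [0.3637, 0.3168, 0.2924]
ee_rot: [[0.9, -0.435, 0.0], [-0.435, -0.9, 0.001], [0.0, -0.001, -1.0]]
wrist_force: [0.3, -0.5, 0.1]
gripper_width: 0.689
```

drive_tool([
  [0.4,0.38,0,0],
  [0.79,0.76,0,0],
  [0.79,0.76,0,0],
  [0.79,0.76,0,0],
])

```text
time_s: 1.65
tcp_pos: [0.4095, 0.1936, 0.2922]
ee_rot: [[0.9, -0.435, 0.0], [-0.435, -0.9, 0.0], [0.0, -0.001, -1.0]]
wrist_force: [0.8, 0.2, -0.2]
gripper_width: 0.689
```

drive_tool([
  [0.4,0.38,0,0.042],
  [0.79,0.76,0,0.042],
  [0.79,0.76,0,0.042],
  [0.79,0.76,0,0.042],
])

```text
time_s: 2.15
tcp_pos: [0.4551, 0.0702, 0.2921]
ee_rot: [[0.861, -0.509, -0.0], [-0.509, -0.861, 0.0], [-0.0, -0.0, -1.0]]
wrist_force: [0.4, 1.1, -0.0]
gripper_width: 0.688
```

Run:
```python
from h import *
s=telemetry.sense(); c=capture("wrist"); cv2.imwrite("pics/w1.png",c["color"])
np.set_printoptions(precision=4,suppress=True); print(s["tcp_pos"],s["ee_rot"],s["time_s"])
np.savez("w1.npz",tcp_pos=s["tcp_pos"],ee_rot=s["ee_rot"])
```

```text
[0.4551 0.0702 0.2921] [[ 0.8608 -0.5089 -0.    ]
 [-0.5089 -0.8608  0.0001]
 [-0.0001 -0.0001 -1.    ]] 2.15
```

View pics/w1.png

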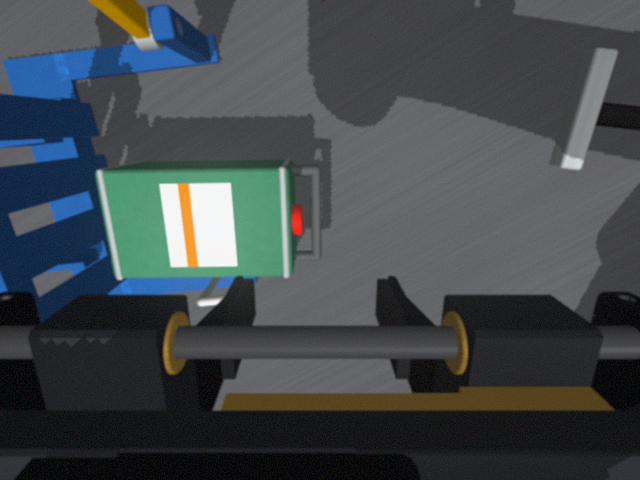

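The wrist view shows the canister head-on. The bow bar is at column 317, rows 168–258, and square to the jaws. The red cap at (297,220) intrudes into the gap, and the rack's eye is at (210,297). I'll compute these positions in the tool frame.

Run:
```python
from h import *
s=dict(np.load("w1.npz")); addwrist("w",s); R=s["ee_rot"]; t=s["tcp_pos"]
np.set_printoptions(precision=1,suppress=True)
for n,u,v,z in [("bow top end up",317,168,.038),("bow low end",317,258,.038),("bow inner edge",313,213,.038),("bow outer",321,213,.038),("leg lo inner",313,250,.038),("leg up inner",313,175,.038),("cap top",301,205,.058),("cap bot",301,235,.058),("cap tip",302,220,.058),("rim tl",294,160,.08),("rim bl",292,278,.08),("foot t",98,170,.08),("foot b",116,278,.08),("eye mid",212,296,.064),("ftip L",235,280,.222),("ftip L2",250,280,.222),("ftip R",378,280,.222),("R2",390,280,.222)]:
    P=onz("w",u,v,z); print(n, P*1e3, "tool", R.T@(P-t)*1e3)
```

```text
bow top end up [491.4  46.1  38. ] tool [ 43.6   2.3 254.1]
bow low end [413.1  92.2  38. ] tool [-47.3   2.5 254.1]
bow inner edge [455.8  71.6  38. ] tool [ -0.1  -1.6 254.1]
bow outer [451.8  64.9  38. ] tool [ -0.1   6.3 254.1]
leg lo inner [422.6  91.3  38. ] tool [-38.6  -1.6 254.1]
leg up inner [487.7  52.7  38. ] tool [ 37.   -1.5 254.1]
cap top [471.8  74.8  58. ] tool [ 12.1 -12.5 234.1]
cap bot [447.2  89.8  58. ] tool [-16.7 -12.8 234.1]
cap tip [459.2  81.4  58. ] tool [ -2.1 -11.7 234.1]
rim tl [510.8  57.   80. ] tool [ 54.7 -17.  212.1]
rim bl [421.5 113.9  80. ] tool [-51.2 -20.6 212.1]
foot t [586.9 202.1  80. ] tool [  46.3 -180.6  212.1]
foot b [503.2 252.4  80. ] tool [ -51.3 -181.3  212.1]
eye mid [439.6 195.7  64. ] tool [ -77.2 -100.2  228.1]
ftip L [482.9  98.5 222. ] tool [  9.6 -38.5  70.1]
ftip L2 [479.2  92.2 222. ] tool [  9.6 -31.2  70.1]
ftip R [447.5  38.5 222. ] tool [ 9.6 31.1 70.1]
R2 [444.6  33.5 222. ] tool [ 9.6 37.  70.1]
```

drive_tool([
  [0.21,0.02,0.4,0],
  [0.21,0.02,0.8,0],
  [0.21,0.02,0.95,0],
  [0.21,0.02,0.95,0],
  [0.21,0.02,0.95,0],
  [0.21,0.02,0.95,0],
], fingers=15)

```text
time_s: 2.95
tcp_pos: [0.4757, 0.0549, 0.1795]
ee_rot: [[0.861, -0.509, 0.003], [-0.509, -0.861, 0.001], [0.002, -0.002, -1.0]]
wrist_force: [-0.2, -0.4, -0.5]
gripper_width: 0.184
```

Run:
```python
from h import *
s=telemetry.sense(); c=capture("wrist"); cv2.imwrite("pics/w2.png",cv2.resize(c["color"][60:360,180:480],None,fx=2,fy=2,interpolation=cv2.INTER_CUBIC))
np.set_printoptions(precision=4,suppress=True); print(s["tcp_pos"],s["ee_rot"],s["gripper_width"]*87)
np.savez("w2.npz",tcp_pos=s["tcp_pos"],ee_rot=s["ee_rot"])
```

```text
[0.4757 0.0549 0.1795] [[ 0.8609 -0.5087  0.0027]
 [-0.5087 -0.8609  0.0012]
 [ 0.0017 -0.0024 -1.    ]] 16.03333955734367
```

View pics/w2.png

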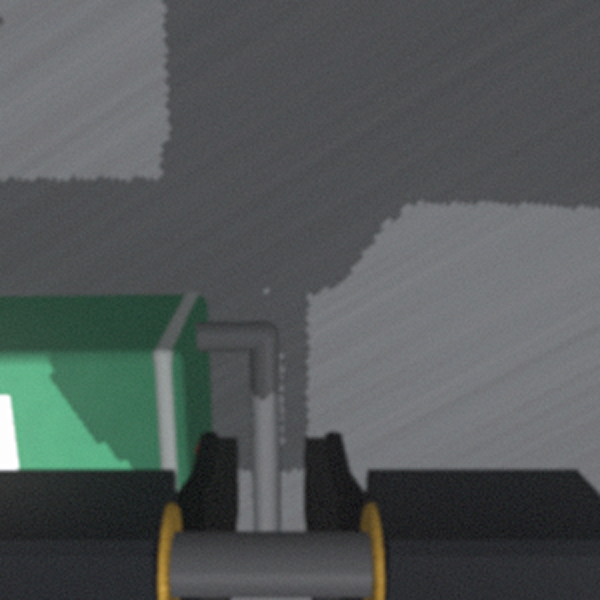

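The close-up shows the bow bar at crop columns 252–278 between the fingertips (left tip 205–238, right tip 305–342). The upper leg spans rows 322–350 and the canister rim is at column 170. I'll compute the offsets.

Run:
```python
from h import *
s=dict(np.load("w2.npz")); addwrist("w",s); R=s["ee_rot"]; t=s["tcp_pos"]
np.set_printoptions(precision=1,suppress=True)
for n,x,y,z in [("bow in",253,450,.038),("bow out",279,450,.038),("leg in",235,350,.038),("leg out",235,322,.038),("bow in far",251,370,.038),("bow out far",277,370,.038),("rim",175,450,.08),("rim far",172,350,.08),("face below far",207,300,0.08),("tipL out",205,436,t[2]-.07),("tipL in",238,436,t[2]-.07),("tipR",305,436,t[2]-.07),("tipRo",342,436,t[2]-.07)]:
    P=onz("w",180+x/2,60+y/2,z); print(n, P*1e3, "tool", R.T@(P-t)*1e3)
```

```text
bow in [456.7  73.   38. ] tool [-25.8  -5.5 141.5]
bow out [452.1  65.1  38. ] tool [-25.8   3.6 141.5]
leg in [491.4  59.3  38. ] tool [ 11.  -11.4 141.6]
leg out [499.7  54.2  38. ] tool [ 20.8 -11.3 141.6]
bow in far [482.5  58.3  38. ] tool [  3.9  -6.  141.6]
bow out far [478.   50.7  38. ] tool [  3.9   2.8 141.5]
rim [484.1  81.6  80. ] tool [ -6.6 -27.   99.6]
rim far [509.9  66.   80. ] tool [ 23.6 -26.7  99.6]
face below far [517.   50.2  80. ] tool [ 37.8 -16.7  99.6]
tipL out [492.9  62.8 109.5] tool [ 10.7 -15.3  70.1]
tipL in [488.8  55.9 109.5] tool [10.7 -7.3 70. ]
tipR [480.6  41.8 109.5] tool [10.7  9.  70. ]
tipRo [476.   34.1 109.5] tool [10.7 17.9 70. ]
```

drive_tool([
  [-0.012,-0.012,0.05,0],
  [-0.012,-0.012,0.2,0],
  [-0.012,-0.012,0.3,0],
  [-0.012,-0.012,0.4,0],
  [-0.012,-0.012,0.4,0],
  [-0.012,-0.012,0.4,0],
])

```text
time_s: 3.75
tcp_pos: [0.4749, 0.0561, 0.1305]
ee_rot: [[0.86, -0.51, 0.0], [-0.51, -0.86, 0.0], [0.0, -0.0, -1.0]]
wrist_force: [0.9, 0.5, 0.5]
gripper_width: 0.171
```

drive_tool([
  [0,0,0.1,0],
  [0,0,0.18,0],
  [0,0,0.25,0],
  [0,0,0.25,0],
  [0,0,0.25,0],
])

```text
time_s: 4.38
tcp_pos: [0.4747, 0.0561, 0.1002]
ee_rot: [[0.86, -0.51, -0.0], [-0.51, -0.86, -0.0], [-0.0, 0.0, -1.0]]
wrist_force: [0.0, -1.3, 0.2]
gripper_width: 0.168
```

No contact force on the way down. Closing on the bow.

drive_tool([
  [0,0,0,0],
  [0,0,0,0],
  [0,0,0,0],
  [0,0,0,0],
], fingers=0)

```text
time_s: 4.88
tcp_pos: [0.4751, 0.0565, 0.1006]
ee_rot: [[0.861, -0.509, 0.002], [-0.509, -0.861, 0.001], [0.001, -0.001, -1.0]]
wrist_force: [0.9, 4.2, -0.4]
gripper_width: 0.102
```

drive_tool([
  [0,-0.015,-0.067,0],
  [0,-0.035,-0.134,0],
  [0,-0.082,-0.266,0],
  [0,-0.14,-0.392,0],
  [0,-0.18,-0.465,0],
  [0,-0.223,-0.537,0],
  [0,-0.247,-0.627,0],
  [0,-0.283,-0.734,0],
  [0,-0.283,-0.734,0],
  [0,-0.283,-0.734,0],
])

```text
time_s: 6.12
tcp_pos: [0.4898, 0.0824, 0.1886]
ee_rot: [[0.861, -0.509, -0.006], [-0.509, -0.861, -0.006], [-0.002, 0.008, -1.0]]
wrist_force: [-2.5, -8.5, 3.0]
gripper_width: 0.103
```

Run:
```python
from h import *
a=capture("scene")["color"][60:300,360:560]; b=capture("side")["color"][60:300,180:360]
k=2; cv2.imwrite("pics/c3.png",np.hstack([cv2.resize(x,None,fx=k,fy=k,interpolation=cv2.INTER_CUBIC) for x in(a,b)]))
```

```text
(no output)
```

View pics/c3.png

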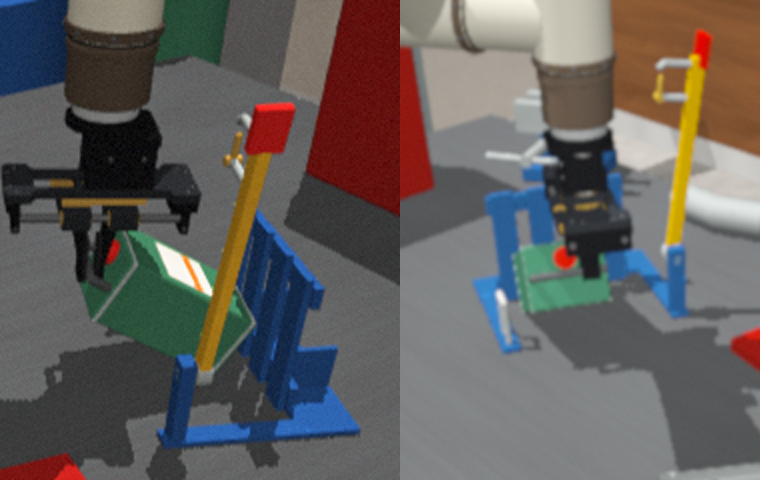

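The view shows the canister tilted about 30° with the bow held in the fingertips and the bar undisturbed. Wall contact has begun, about 9 N. I'll continue the arc, backed off a few mm.

drive_tool([
  [0,0,-0.05,0],
  [0,0,-0.1,0],
  [0,-0.058,-0.19,0],
  [0,-0.09,-0.23,0],
  [0,-0.13,-0.271,0],
  [0,-0.17,-0.31,0],
  [0,-0.21,-0.342,0],
  [0,-0.3,-0.4,0],
  [0,-0.3,-0.4,0],
])

```text
time_s: 7.35
tcp_pos: [0.5115, 0.1167, 0.2382]
ee_rot: [[0.861, -0.508, 0.003], [-0.508, -0.861, 0.0], [0.003, -0.002, -1.0]]
wrist_force: [-1.8, -5.1, 5.5]
gripper_width: 0.102
```

drive_tool([
  [0,-0.05,-0.025,0],
  [0,-0.1,-0.05,0],
  [0,-0.15,-0.07,0],
  [0,-0.205,-0.087,0],
  [0,-0.26,-0.1,0],
  [0,-0.32,-0.112,0],
  [0,-0.38,-0.12,0],
  [0,-0.44,-0.125,0],
  [0,-0.5,-0.125,0],
  [0,-0.5,-0.125,0],
])

```text
time_s: 8.6
tcp_pos: [0.5423, 0.1693, 0.2545]
ee_rot: [[0.862, -0.508, 0.006], [-0.508, -0.862, 0.003], [0.004, -0.005, -1.0]]
wrist_force: [-2.4, -0.7, 9.3]
gripper_width: 0.106
```

drive_tool([
  [0,0,-0.025,0],
  [0,-0.06,-0.025,0],
  [0,-0.12,-0.025,0],
  [0,-0.18,-0.02,0],
  [0,-0.24,-0.02,0],
  [0,-0.28,-0.015,0],
  [0,-0.28,-0.015,0],
])

```text
time_s: 9.48
tcp_pos: [0.5579, 0.1972, 0.2522]
ee_rot: [[0.86, -0.51, -0.001], [-0.51, -0.86, 0.0], [-0.001, 0.001, -1.0]]
wrist_force: [-1.6, 0.5, -3.6]
gripper_width: 0.103
```

Run:
```python
from h import *
a=capture("scene")["color"][60:300,360:560]; b=capture("side")["color"][60:300,180:360]
k=2; cv2.imwrite("pics/c4.png",np.hstack([cv2.resize(x,None,fx=k,fy=k,interpolation=cv2.INTER_CUBIC) for x in(a,b)]))
```

```text
(no output)
```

View pics/c4.png

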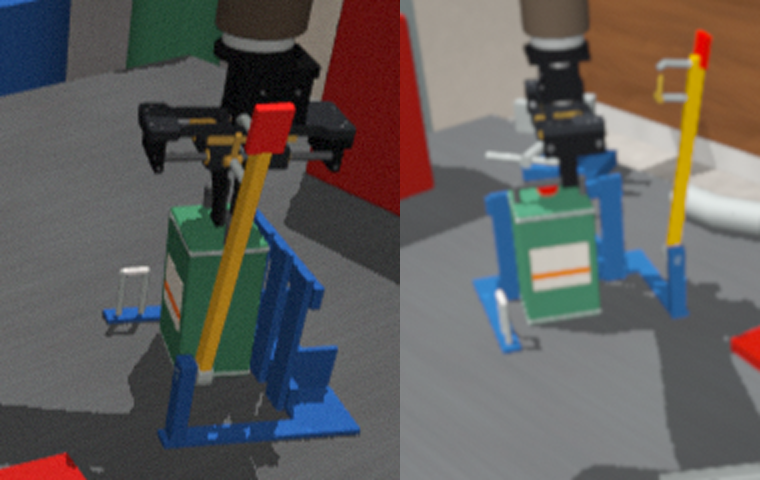

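The view shows the canister nearly upright close to the backstop, with the bar untouched. The eye is now visible: scene crop (134,270), side crop (502,296). I'll fit the canister's position and tilt from the corners.

```bash
cat > fit2.py <<'E'
import fit; from fit import *
S2=lambda u,v:("scene",u/2+360,v/2+60)
D2=lambda u,v:("side",(u-400)/2+180,v/2+60)
fit.rack+= [(S2(134,271),(-.105,.108,.066)),(D2(503,296),(-.105,.108,.066))]
fr=least_squares(lambda w: res(np.r_[w[:3],f.x[3:6],w[3]]),f.x[[0,1,2,6]],loss="soft_l1")
rk=fr.x[:3]
def canw(w,q): # w: x,y of canister foot centre in rack, yaw, tilt (about front lower edge, + leans outwards)
    q=np.asarray(q,float); c,s=np.cos(w[3]),np.sin(w[3])
    x=q[0]+.04; x,z=c*x-s*q[2]-.04,s*x+c*q[2]
    cy,sy=np.cos(w[2]),np.sin(w[2]); return T(rk,(w[0]+cy*x-sy*q[1],w[1]+sy*x+cy*q[1],z))
pts=[(D2(526,322),(-.04,.05,0)),(D2(603,310),(-.04,-.05,0)),(D2(510,202),(-.04,.05,.165)),(D2(595,191),(-.04,-.05,.165)),
 (S2(190,252),(-.04,-.05,.165)),(S2(268,245),(.04,-.05,.165)),(S2(171,208),(-.04,.05,.165)),(S2(163,338),(-.04,.05,0)),(S2(192,373),(-.04,-.05,0))]
g=lambda w:np.ravel([proj(m[0],canw(w,q))[0]-m[1:] for m,q in pts])
fc=least_squares(g,[-.05,.02,0,.05],loss="soft_l1")
if __name__=="__main__":
    np.set_printoptions(precision=4,suppress=True)
    print("rack",fr.x); print("can",fc.x); print(g(fc.x).reshape(-1,2).round(1).tolist())
    for m,q in fit.rack: print((proj(m[0],T(rk,q))[0]-m[1:]).round(1),end=" ")
E
python3 fit2.py
```

```text
rack [0.5812 0.248  1.1278 1.7005]
can [-0.0376  0.0218 -0.0777  0.094 ]
[[1.0, 0.0], [-1.2, 0.6], [3.2, 6.9], [-0.0, 7.5], [0.3, -0.6], [1.7, -0.9], [-0.2, -0.7], [1.6, -3.1], [-4.0, 4.3]]
[ 2.6 -1.7] [ 1.4 -0.9] [-1.6 -2.5] [-5.8 -5.7] [9.6 0.9] [-1.4 -2.8] [0.1 1.5] [2.6 0. ] [-0.2 -0.7]
```

drive_tool([
  [0,-0.03,0,-0.01],
  [0,-0.06,0.005,-0.02],
  [0,-0.09,0.01,-0.03],
  [0,-0.12,0.015,-0.03],
  [0,-0.13,0.02,-0.03],
  [0,-0.13,0.02,-0.03],
])

```text
time_s: 10.32
tcp_pos: [0.5661, 0.2092, 0.2512]
ee_rot: [[0.89, -0.457, -0.0], [-0.457, -0.89, -0.002], [0.001, 0.002, -1.0]]
wrist_force: [0.1, -6.6, -4.2]
gripper_width: 0.103
```

drive_tool([
  [0,0,0,0],
  [0,0,0,0],
  [0,0,0,0],
  [0,0,0,0],
], fingers=22)

```text
time_s: 10.82
tcp_pos: [0.5662, 0.2107, 0.2514]
ee_rot: [[0.89, -0.457, 0.002], [-0.457, -0.89, 0.001], [0.001, -0.002, -1.0]]
wrist_force: [0.5, -0.1, -0.8]
gripper_width: 0.248
```

drive_tool([
  [0,0,-0.15,0],
  [0,0,-0.4,0],
  [0,0,-0.75,0],
  [0,0,-1,0],
  [0,0,-1,0],
])

```text
time_s: 11.45
tcp_pos: [0.5667, 0.2107, 0.3741]
ee_rot: [[0.89, -0.457, 0.006], [-0.457, -0.89, 0.004], [0.004, -0.006, -1.0]]
wrist_force: [-0.3, -0.1, -0.6]
gripper_width: 0.257
```

Run:
```python
from h import *
np.set_printoptions(precision=4,suppress=True)
s=telemetry.sense(); print(s["tcp_pos"],s["ee_rot"],s["joints"])
a=capture("scene")["color"][60:300,360:560]; b=capture("side")["color"][60:300,180:360]
k=2; cv2.imwrite("pics/c5.png",np.hstack([cv2.resize(x,None,fx=k,fy=k,interpolation=cv2.INTER_CUBIC) for x in(a,b)]))
```

```text
[0.5667 0.2107 0.3741] [[ 0.8895 -0.4568  0.0063]
 [-0.4569 -0.8895  0.0036]
 [ 0.004  -0.0061 -1.    ]] [ 35.7385  17.4111   5.2478   0.0435 -77.4196  27.0674]
```

View pics/c5.png

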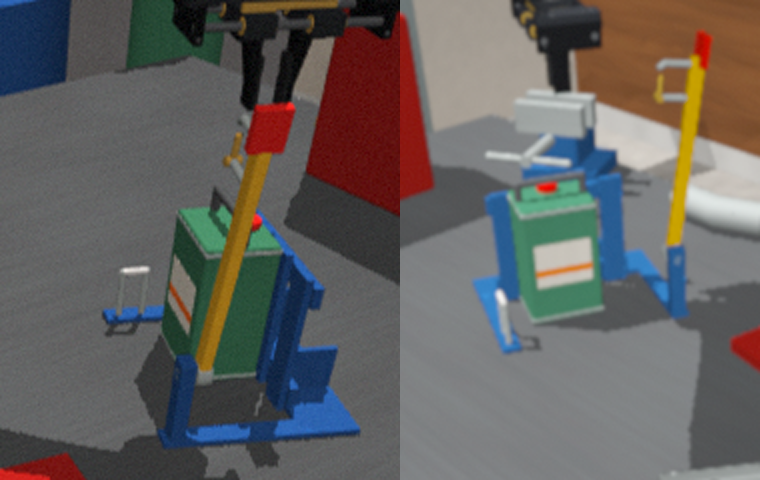

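The view shows the canister on its foot against the backstop, with the fingers clear above. I'll refit it from this view.

Run:
```python
import fit2; from fit2 import *
np.set_printoptions(precision=4,suppress=True)
fit2.pts=[(D2(528,321),(-.04,.05,0)),(D2(603,309),(-.04,-.05,0)),(D2(513,208),(-.04,.05,.165)),(D2(600,197),(-.04,-.05,.165)),
 (S2(197,251),(-.04,-.05,.165)),(S2(280,248),(.04,-.05,.165)),(S2(177,208),(-.04,.05,.165)),(S2(163,339),(-.04,.05,0)),(S2(193,374),(-.04,-.05,0)),(S2(262,376),(.04,-.05,0))]
fc=least_squares(g,[-.05,.02,0,.0],loss="soft_l1"); print(fc.x,g(fc.x).reshape(-1,2).round(1).tolist())
s=telemetry.sense(); R=s["ee_rot"]; t=s["tcp_pos"]
print("rack",rk)
for n,q in [("pad",(-.105,-.125+.268*np.cos(1.7)-.009,.085+.268*np.sin(1.7))),("hinge",(-.105,-.125,.085)),("eye",(-.105,.108,.064)),("padshut",(-.105,.143,.094)),("pushstart",(-.105,-.20,.36))]:
    P=T(rk,q); print(n,P*1e3,"tool",R.T@(P-t)*1e3)
P=T(rk,(0,0,0)); d=t-P; c_,s_=np.cos(rk[2]),np.sin(rk[2]); print("tcp in rack",c_*d[0]+s_*d[1],-s_*d[0]+c_*d[1], "yaw tool y", np.degrees(np.arctan2(-R[1,1],-R[0,1])))
for n,u,v,z in [("spray",322,265,.19),("square",383,310,.02)]:
    P=onz("scene",u,v,z); d=P-T(rk,(0,0,0)); print(n,P,c_*d[0]+s_*d[1],-s_*d[0]+c_*d[1])
```

```text
[-0.0345  0.0202 -0.0482  0.0684] [[0.9, 0.1], [-0.7, 0.1], [2.6, 2.7], [-2.1, 2.9], [1.6, 0.4], [0.1, -1.6], [-0.2, -0.3], [2.5, -3.0], [-2.1, 4.5], [-0.2, 0.4]]
rack [0.5812 0.248  1.1278]
pad [688.448   80.8694 350.7662] tool [168.4427  59.0182  19.462 ]
hinge [649.1205  99.5304  85.    ] tool [125.1024  60.4863 285.2552]
eye [438.6162 199.415   64.    ] tool [-107.7669   67.8856  306.4001]
padshut [406.9954 214.4192  94.    ] tool [-142.7683   68.9862  276.4219]
pushstart [716.8794  67.3787 360.    ] tool [199.8906  58.0167  10.2086]
tcp in rack -0.040674179215655325 -0.0020570831143175827 yaw tool y 62.79745895030982
spray [ 0.678  -0.2234  0.19  ] -0.3843701256488197 -0.2895096875954545
square [ 0.6619 -0.0895  0.02  ] -0.2703020738604263 -0.21762044745118062
```

drive_tool([
  [-0.4,0,0,0],
  [-0.75,0,0,0],
  [-0.75,0,0,0],
  [-0.75,0,0,0],
], fingers=0)

```text
time_s: 12.05
tcp_pos: [0.4858, 0.2513, 0.3698]
ee_rot: [[0.89, -0.457, -0.001], [-0.457, -0.89, -0.001], [-0.001, 0.001, -1.0]]
wrist_force: [0.1, -1.1, -0.1]
gripper_width: 0.01
```

Run:
```python
from h import *
s=telemetry.sense(); c=capture("wrist"); cv2.imwrite("pics/w3.png",c["color"])
np.set_printoptions(precision=4,suppress=True); print(s["tcp_pos"],s["ee_rot"],s["time_s"])
np.savez("w3.npz",tcp_pos=s["tcp_pos"],ee_rot=s["ee_rot"])
```

```text
[0.4858 0.2513 0.3698] [[ 0.8896 -0.4568 -0.0011]
 [-0.4568 -0.8896 -0.001 ]
 [-0.0005  0.0014 -1.    ]] 12.05
```

View pics/w3.png

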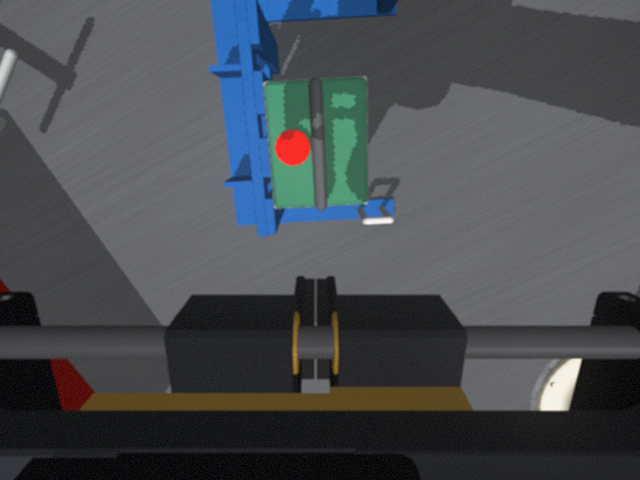

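The wrist view is looking straight down the canister. Its top corners are (265,83), (365,76), (367,203) and (273,208), and its back edge coincides with the front edge of the backstop rail, (258,0)–(277,235). The eye is at (378,221).

Run:
```python
from fit2 import *
np.set_printoptions(precision=1,suppress=True)
s=dict(np.load("w3.npz")); addwrist("w",s)
o=T(rk,(0,0,0)); c_,s_=np.cos(rk[2]),np.sin(rk[2])
rf=lambda P: np.array([c_*(P-o)[0]+s_*(P-o)[1],-s_*(P-o)[0]+c_*(P-o)[1],P[2]])*1e3
for n,u,v,z in [("back -y",265,83,.165),("front -y",365,76,.165),("front +y",367,203,.165),("back +y",273,208,.165),("wall end",277,235,.16),("wall 0",258,0,.16),("eye",378,221,.068),("bow -y",316,80,.192),("bow +y",321,209,.192)]:
    print(n,rf(onz("w",u,v,z)))
for n,a in [("side fb+y",D2(528,321)),("side fb-y",D2(603,309)),("scene fb-y",S2(193,374)),("scene bb-y",S2(262,376))]: print(n,rf(onz(*a,0.0)))
for n,a in [("side ft+y",D2(513,208)),("side ft-y",D2(600,197)),("scene ft-y",S2(197,251)),("scene bt-y",S2(280,248)),("scene ft+y",S2(177,208))]: print(n,rf(onz(*a,0.165)))
```

```text
back -y [ -4.  -26.2 165. ]
front -y [-80.  -28.7 165. ]
front +y [-82.7  69.1 165. ]
back +y [ -3.8  71.  165. ]
wall end [ -5.1  96.2 160. ]
wall 0 [ -2.3 -82.7 160. ]
eye [-109.   110.6   68. ]
bow -y [-42.7 -24.  192. ]
bow +y [-43.8  67.  192. ]
side fb+y [-70.9  74.3   0. ]
side fb-y [-76.9 -29.7   0. ]
scene fb-y [-67.4 -11.8   0. ]
scene bb-y [  7.4 -22.9   0. ]
side ft+y [-65.5  75.5 165. ]
side ft-y [-73.5 -37.  165. ]
scene ft-y [-91.2 -26.1 165. ]
scene bt-y [ -6.8 -28.7 165. ]
scene ft+y [-83.7  70.5 165. ]
```

The wrist view puts the canister's back edge at the wall line, its size matches the spec, and its centre is at y ≈ +21 mm. It is upright within measurement error. Next I go over the bar to its outer side.

drive_tool([
  [0,0,-0.4,0],
  [0,0,-0.8,0],
  [0,0,-1,0],
  [0,0,-1,0],
])

```text
time_s: 12.6
tcp_pos: [0.4869, 0.2512, 0.4919]
ee_rot: [[0.889, -0.458, 0.003], [-0.458, -0.889, 0.002], [0.001, -0.003, -1.0]]
wrist_force: [-0.1, 0.5, -0.7]
gripper_width: 0.008
```

drive_tool([
  [0.42,0.085,0,0],
  [0.85,0.17,0,0],
  [0.85,0.17,0,0],
  [0.85,0.17,0,0],
])

```text
time_s: 13.1
tcp_pos: [0.5675, 0.1863, 0.4887]
ee_rot: [[0.889, -0.458, -0.003], [-0.458, -0.889, -0.001], [-0.002, 0.003, -1.0]]
wrist_force: [0.4, 0.2, -0.2]
gripper_width: 0.006
```

drive_tool([
  [0.42,0.085,0,0],
  [0.85,0.17,0,0],
  [0.85,0.17,0,0],
  [0.85,0.17,0,0],
])

```text
time_s: 13.6
tcp_pos: [0.6481, 0.1225, 0.4904]
ee_rot: [[0.89, -0.456, -0.001], [-0.456, -0.89, -0.0], [-0.001, 0.0, -1.0]]
wrist_force: [1.0, 0.8, 1.3]
gripper_width: 0.004
```

drive_tool([
  [0.42,0.085,0,0],
  [0.84,0.17,0,0],
  [0.84,0.17,0,0],
  [0.84,0.17,0,0],
  [0.84,0.17,0,0],
])

```text
time_s: 14.22
tcp_pos: [0.7277, 0.0589, 0.4928]
ee_rot: [[0.89, -0.455, 0.002], [-0.455, -0.89, 0.001], [0.002, -0.002, -1.0]]
wrist_force: [-0.4, 0.0, -0.9]
gripper_width: 0.007
```

drive_tool([
  [0,0,0.3,0],
  [0,0,0.6,0],
  [0,0,0.72,0],
  [0,0,0.72,0],
  [0,0,0.72,0],
])

```text
time_s: 14.85
tcp_pos: [0.7292, 0.0577, 0.4068]
ee_rot: [[0.89, -0.457, 0.004], [-0.457, -0.89, 0.0], [0.003, -0.002, -1.0]]
wrist_force: [-0.5, 0.4, 0.9]
gripper_width: 0.005
```

drive_tool([
  [-0.12,0,0,0],
  [-0.25,0.01,0,0],
  [-0.37,0.01,0,0],
  [-0.5,0.02,0,0],
  [-0.62,0.02,0,0],
  [-0.75,0.02,0,0],
  [-0.85,0.03,0,0],
  [-0.96,0.03,0,0],
  [-0.96,0.03,0,0],
])

```text
time_s: 15.98
tcp_pos: [0.624, 0.1075, 0.4046]
ee_rot: [[0.89, -0.456, -0.0], [-0.456, -0.89, 0.0], [-0.0, -0.0, -1.0]]
wrist_force: [0.0, -0.5, -0.0]
gripper_width: 0.003
```

Run:
```python
from h import *
s=telemetry.sense(); print(s["tcp_pos"],s["wrist_force"],s["moment"])
a=capture("scene")["color"][20:300,340:560]; b=capture("side")["color"][20:300,180:360]
k=1.95; cv2.imwrite("pics/c6.png",np.hstack([cv2.resize(x,None,fx=k,fy=k,interpolation=cv2.INTER_CUBIC) for x in(a,b)]))
```

```text
[0.62399723 0.1075238  0.40464209] [ 1.02925347e-04 -4.92136923e-01 -1.59203390e-02] [-0.00123544 -0.04099483  0.00365986]
```

View pics/c6.png

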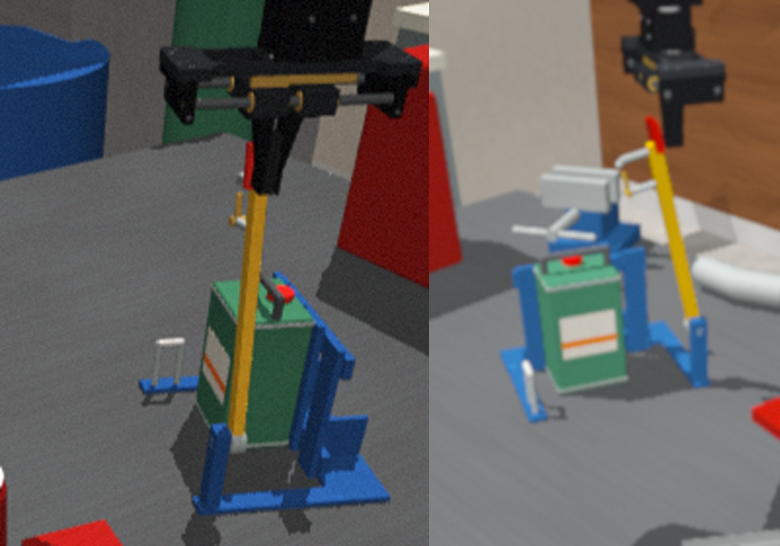

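The view shows the bar swung past vertical to about 1.4 rad, with the finger slightly to the +x side of the pad centre. I'll shift it 6 mm and push on.

drive_tool([
  [-0.1,0.05,0,0],
  [-0.2,0.05,0,0],
  [-0.3,0.055,0.01,0],
  [-0.42,0.06,0.02,0],
  [-0.54,0.06,0.07,0],
  [-0.66,0.07,0.13,0],
  [-0.76,0.07,0.19,0],
  [-0.84,0.07,0.24,0],
  [-0.92,0.08,0.3,0],
  [-1,0.08,0.35,0],
])

```text
time_s: 17.32
tcp_pos: [0.5132, 0.1535, 0.3617]
ee_rot: [[0.889, -0.457, -0.0], [-0.457, -0.889, -0.0], [-0.0, 0.0, -1.0]]
wrist_force: [-0.9, -0.2, 0.1]
gripper_width: 0.004
```

drive_tool([
  [0,0,-0.1,0],
  [0,0,-0.1,0],
  [0,0,-0.1,0],
  [0,0,-0.1,0],
  [0,0,-0.1,0],
  [0,0,-0.1,0],
  [0,0,-0.1,0],
  [0,0,-0.1,0],
  [0,0,-0.1,0],
  [0,0,-0.1,0],
])

```text
time_s: 18.58
tcp_pos: [0.5138, 0.1534, 0.3743]
ee_rot: [[0.889, -0.457, 0.0], [-0.457, -0.889, 0.0], [-0.0, -0.0, -1.0]]
wrist_force: [-0.0, -0.3, -0.5]
gripper_width: 0.006
```

Run:
```python
from h import *
s=telemetry.sense(); print(s["tcp_pos"])
for n in("scene","side"):
    c=capture(n)["color"]; h=cv2.cvtColor(c,cv2.COLOR_BGR2HSV)
    m=cv2.inRange(h,(20,150,90),(32,255,255)); m[:, :140]=0
    k,l,st,ce=cv2.connectedComponentsWithStats(m); i=np.argsort(-st[1:,4])[:2]+1; print(n,st[i].tolist(),ce[i].tolist())
```

```text
[0.51375627 0.15335259 0.37433218]
scene [[426, 169, 36, 70, 545], [441, 59, 10, 5, 12]] [[443.205504587156, 205.40183486238533], [445.25, 60.416666666666664]]
side [[223, 183, 90, 12, 645], [241, 80, 3, 3, 3]] [[266.8713178294574, 188.30387596899226], [242.0, 81.0]]
```

drive_tool([
  [-0.4,0.005,0,0],
  [-0.8,0.01,0,0],
  [-1,0.014,0,0],
  [-1,0.014,0,0],
  [-1,0.014,0,0],
])

```text
time_s: 19.3
tcp_pos: [0.4067, 0.2067, 0.3745]
ee_rot: [[0.889, -0.457, 0.0], [-0.457, -0.889, 0.0], [0.0, -0.0, -1.0]]
wrist_force: [-0.0, -0.1, -1.2]
gripper_width: 0.006
```

Run:
```python
from fit2 import *
np.set_printoptions(precision=1,suppress=True)
s=telemetry.sense(); print(s["tcp_pos"]*1e3,s["time_s"])
P=padp(rk,.13); print("pred pad",P*1e3)
ob={}
for n in("scene","side"):
    c=capture(n)["color"]; h=cv2.cvtColor(c,cv2.COLOR_BGR2HSV)
    m=cv2.inRange(h,(0,170,60),(6,255,255))|cv2.inRange(h,(175,170,60),(180,255,255))
    k,l,st,ce=cv2.connectedComponentsWithStats(m); p=proj(n,P)[0]; print(n,"pred",p)
    for i in range(1,k):
        if st[i,4]>15 and np.hypot(*(ce[i]-p))<70: print("  ",st[i],ce[i],"at z .126:",onz(n,*ce[i],.126)*1e3)
```

```text
[406.7 206.7 374.5] 19.3
pred pad [410.1 212.9 128.7]
scene pred [429.1 165.4]
   [419 160  16  13 132] [425.9 165.1] at z .126: [400.9 211.5 126. ]
   [482 166   9   9  44] [486.3 169.8] at z .126: [491.9 313.8 126. ]
side pred [215.8 187.6]
   [249 151   9   5  34] [253.2 153.4] at z .126: [611.  317.6 126. ]
   [207 187  16   7  93] [213.5 190.1] at z .126: [401.4 210.5 126. ]
```

drive_tool([
  [-0.05,-0.01,0.3,0],
  [-0.05,-0.01,0.6,0],
  [-0.05,-0.01,0.9,0],
  [-0.05,-0.01,1,0],
  [-0.05,-0.01,1,0],
])

```text
time_s: 20.02
tcp_pos: [0.402, 0.2104, 0.2542]
ee_rot: [[0.889, -0.458, -0.0], [-0.458, -0.889, -0.001], [0.0, 0.001, -1.0]]
wrist_force: [-1.0, -0.0, 0.5]
gripper_width: 0.005
```

drive_tool([
  [0,0,0.1,0],
  [0,0,0.2,0],
  [0,0,0.3,0],
  [0,0,0.4,0],
  [0,0,0.45,0],
  [0,0,0.5,0],
  [0,0,0.5,0],
])

```text
time_s: 20.9
tcp_pos: [0.4012, 0.2105, 0.1948]
ee_rot: [[0.89, -0.457, -0.001], [-0.457, -0.89, -0.001], [-0.0, 0.001, -1.0]]
wrist_force: [-4.2, -0.6, 8.7]
gripper_width: 0.005
```

drive_tool([
  [0,0,0.03,0],
  [0,0,0.06,0],
  [0,0,0.09,0],
  [0,0,0.12,0],
  [0,0,0.15,0],
  [0,0,0.18,0],
  [0,0,0.2,0],
  [0,0,0.2,0],
])

```text
time_s: 21.9
tcp_pos: [0.4015, 0.2104, 0.1699]
ee_rot: [[0.889, -0.457, -0.0], [-0.457, -0.889, -0.001], [-0.0, 0.001, -1.0]]
wrist_force: [-0.3, -0.3, 0.7]
gripper_width: 0.004
```

drive_tool([
  [0,0,0.02,0],
  [0,0,0.04,0],
  [0,0,0.06,0],
  [0,0,0.07,0],
  [0,0,0.07,0],
])

```text
time_s: 22.52
tcp_pos: [0.4015, 0.2105, 0.1639]
ee_rot: [[0.89, -0.456, 0.001], [-0.456, -0.89, -0.0], [0.001, 0.0, -1.0]]
wrist_force: [-6.1, -1.8, 16.1]
gripper_width: 0.009
```

The force rises to 16 N with the tips at 94 mm, which is the shut height. I'll back off and check.

drive_tool([
  [0,0,-0.1,0],
  [0,0,-0.4,0],
  [0,0,-0.8,0],
  [0,0,-1,0],
  [0,0,-1,0],
])

```text
time_s: 23.15
tcp_pos: [0.4021, 0.2111, 0.2839]
ee_rot: [[0.889, -0.457, 0.004], [-0.457, -0.889, 0.004], [0.001, -0.005, -1.0]]
wrist_force: [-0.4, -0.1, 0.0]
gripper_width: 0.009
```

drive_tool([
  [-0.4,0,-0.4,0],
  [-0.8,0,-0.8,0],
  [-0.8,0,-0.8,0],
  [-0.8,0,-0.8,0],
  [-0.8,0,-0.8,0],
])

```text
time_s: 23.78
tcp_pos: [0.3162, 0.2538, 0.376]
ee_rot: [[0.889, -0.458, -0.002], [-0.458, -0.889, -0.003], [-0.001, 0.004, -1.0]]
wrist_force: [-0.4, 0.2, -0.1]
gripper_width: 0.004
```

Run:
```python
from fit2 import *
np.set_printoptions(precision=1,suppress=True)
s=telemetry.sense(); print(s["tcp_pos"]*1e3,s["time_s"])
im={}
for n in("scene","side"):
    c=capture(n)["color"]; im[n]=c; h=cv2.cvtColor(c,cv2.COLOR_BGR2HSV)
    m=cv2.inRange(h,(0,170,60),(6,255,255))|cv2.inRange(h,(175,170,60),(180,255,255))
    k,l,st,ce=cv2.connectedComponentsWithStats(m); print(n,"shut",proj(n,padp(rk,0))[0],"on eye",proj(n,padp(rk,.13))[0])
    for i in range(1,k):
        if st[i,4]>15 and np.hypot(*(ce[i]-proj(n,padp(rk,0))[0]))<60: print("  ",st[i],ce[i])
a=im["scene"][120:300,395:525]; b=im["side"][120:300,190:320]
cv2.imwrite("pics/c7.png",np.hstack([cv2.resize(x,None,fx=3,fy=3,interpolation=cv2.INTER_CUBIC) for x in(a,b)]))
```

```text
[316.2 253.8 376. ] 23.775
scene shut [427.1 178. ] on eye [429.1 165.4]
   [482 166   9   9  43] [486.4 169.9]
   [417 174  16  11 108] [423.7 178. ]
side shut [216.2 200.1] on eye [215.8 187.6]
   [249 151   9   5  35] [253.3 153.3]
   [208 199  15   9 102] [214.8 202.8]
```

View pics/c7.png

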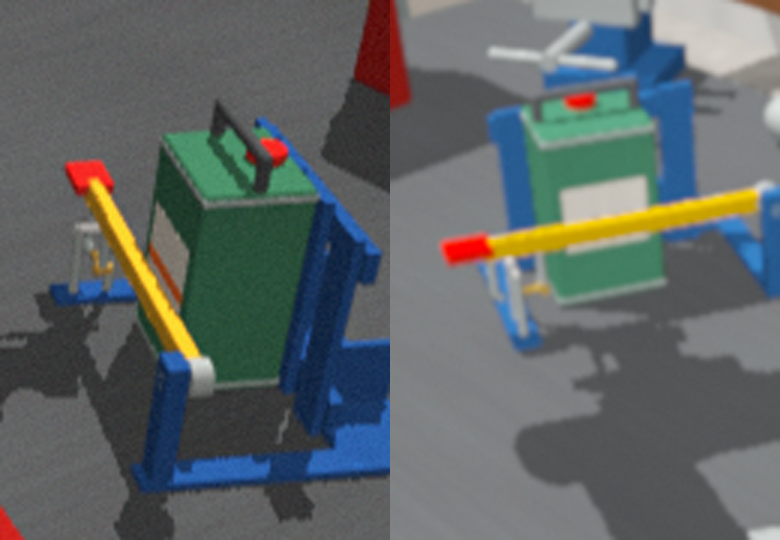

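The bar is shut: the pad is at scene (424,178), against a predicted (427,178) for shut and (429,165) for unsnapped. The canister stands upright behind it and the robot is clear.

```bash
python3 -c "
from station import order; print(order.finish_job())"
```

```text
the job is handed in; nothing more can be done
None
```

I've handed the job in: the canister stands against the backstop and the keeper bar is down and holding shut. The hand-in reports no verdict, so that is from my own checks.

**What I did:** The drive cannot tilt the tool, so I gripped the bow from above, beside the red cap. I tipped the canister up along an arc with its foot on the bench, set it against the backstop and released it. Then I swung the bar over by its thumb pad, let it sink onto the eye, and pressed it down. The force reached about 9 N with the hook on the eye and dropped to under 1 N as it went through. It rose to 16 N at the stop, and I retreated. The job took about 24 of the 72 s.

**Last checks:**
- **Bar:** after release the pad stayed within 4 pixels of its predicted shut position in both cameras, about 12 pixels from the unsnapped one. I judged the gate closed from the picture and the force drop, not by measuring its angle.
- **Canister:** the wrist view put its top back edge on the wall line and its centre at about y = +21 mm. The final picture shows it standing behind the bar.
- **Disagreement:** tilt estimates from the fixed cameras did not agree. They ranged from about -0.03 to +0.14 rad, and the combined fit gave 0.07 against the 0.08 limit. The wrist view gave about 0.03. I took the canister as upright because an outward lean would put its foot inside the wall.
- **Bystanders:** I did not measure them; the arm did not go near any of them.

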